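# Work the lid stay of the gold craft chest

### The arm

A 6-joint arm with a two-finger parallel gripper is mounted at the origin on the work surface. World frame = base frame: x ahead of the robot, y to its left, z up, the work surface at z = 0. Lengths are in m, angles in rad, forces in N, time in s.
With the tool pointing down it reaches from about 0.35 to 0.775 m from the base axis. Payload 5.5 kg.
Tool frame: the origin (TCP) lies at the very end of the fingers, on their centre line; the grasp point (between the pads) lies env.grasp_offset behind it (env.grasp_offset is the distance from the TCP to the grasp point, in m); x points along the fingers, y is the direction in which the jaws open and shut, and the axes are right-handed (so a half turn about x gives the same grasp; the last joint's range is limited). The gripper opens to 85 mm and grips with 20 to 120 N. Pads are 22 mm wide; open, the fingers measure 114 mm over their backs; the gripper's body (76 mm by 85 mm) begins 54 mm behind the grasp point. The pads swing forward as they close: fully open they stand 13 mm farther back than shut.
Start: joints at [1.017, 0.313, 0.046, 1.304, 0, 1.431], TCP at [0.231, 0.527, 0.231] pointing down, gripper open.
Joint ranges: [-2.76, 2.76], [-0.86, 1.69], [-1.03, 1.26], [-2.2, 2.34], [-1.47, 1.5], [-3.14, 3.14]. Speed limits (rad/s): [2.57, 2.57, 3.14, 3.14, 3.14, 3.14].

### API

Orientations are given as a unit quaternion [w, x, y, z].
In Python, from workcell import get_state, viewer, job, env gives the robot as it stands.
- The arm moves only by the tool send_rows, never from a script. Its argument "plan" is a list of rows, each a list of 6 numbers: the shift along the tool's x, y, z in mm, then the turn, a rotation vector about the tool's x, y, z in degrees. A call has exactly 10 rows; each row is the pose to reach, as a shift and turn from the pose commanded when the call began, along the tool's axes at that moment; what a row does not reach only later rows make up. A row lasts 1/8 s, in which the tool goes at most 62.5 mm and 10.7 degrees, less where a joint would pass 70% of its speed; a pose out of reach is approached as far as the arm can. A call with a gripper value outside its range is refused whole. "claw" is the finger opening in mm, from 0 to 85.4, set as the call begins (left out, the last holds). The fingers move at their own pace and stop on an object; "newtons" is the grip in N (left out, the last holds). Time passes only in rows, so rows that repeat a pose let the fingers close, or fill a call up. It gives the time, the measured TCP pose, the force and the opening at its end, in the units of the state.
- get_state(): the state, without advancing time (a new reading comes with each control period).
- viewer.read_camera(name): name is "scene" or "top" or "wrist"; returns a dict with "frame" (384x512x3 uint8, blue, green, red), "mtx" (3x3 intrinsics, pixels), "k1" (the pictures are not rectified: a ray, as slopes to the right and down, at radius r is drawn at 1 + k1 r^2 times it, then the intrinsics apply), "rvec" (rotation vector, rad) and "tvec" (3), from world to camera coordinates, as OpenCV has them. Camera axes: x right, y down, z forward; pixel columns grow to the right and rows downward; lengths in m; the calibration is good to about 2 mm. A picture is of the moment at which its call begins. There is no depth.
- job.hand_in(): hands the job in, once; it reports no verdict.
The state is a dict: "clock": time; "joint_pos": joint angles; "qvel": joint speeds; "tau": joint torques, N m; "tcp_pos": TCP position; "orientation": TCP orientation; "wrist_force": force on the tool from outside, world axes, zero at the start; "ft_torque": the same for the moment, N m; "finger_gap": finger opening in m.
Only numpy, scipy, OpenCV 4.12 (cv2) and the standard library are available. Lean on these libraries where they do the work, as an engineer would, in place of code of your own. Each camera call takes 0.05 s, during which the arm holds its last target.

### The job

The lid stay on the gold-lidded craft chest has just been refitted and needs a try-out before the workshop opens. Raise the gold lid by its handle until the folding stay locks, and let go so that the lid stands open by itself; then press the stay's red bar down to break the joint and let the lid down until it is fully shut. Leave the purple-lidded chest shut.

Things in the scene. Friction and masses are not known exactly. Their poses are not given: they have to be found in the camera images.
- gold_chest: Fixed wooden chest, gold lid; 180 deep (x, front to back) x 220 (y) x 120 mm high; origin under its centre. Lid: 12 mm thick, 0.5 kg, hinged at the back rim (x 90, z 120 mm), opens up and back. Handle: round steel bar along y, 10 mm thick, 130 long, middle at x -120, y 0, z 156 mm with the lid shut, 30 mm ahead of the lid and 24 above its top; pinch it from above, it can turn in the fingers.
- gold_lid (a joint): Lid angle in rad: 0 shut, grows as it opens, at most 1.46. The stay gets straight at 1.37; raise to about 1.42 (light spring resistance past 1.37) and let go: its sprung joint snaps past straight and the lid stands by itself at about 1.36. Let go below 1.37, or with the stay broken, the lid sinks shut slowly by itself on a damper, in about 5 s.
- gold_bar (a point): Red plastic bar on the knee of the gold chest's stay: 20 mm thick, 70 long, along the chest's y, beside its +y wall. Point: on its axis, 57 mm out from the wall, 25 from its outer end. It hangs low with the lid shut; with the stay locked it is about 160 mm above the table. From there press it straight down 45 mm (shut fingers, a few N): the joint breaks. Keep the hand out from under the lid.
- purple_lid (a joint): Lid angle (rad, 0 shut) of the other chest, which is the same but for its purple lid and stands about 0.4 m to the left or right of the gold one. Leave it shut.

How it is judged:
On the way:
1. the gold lid stands open by itself on its locked stay, untouched by the robot (value of joint gold_lid above 1.25 rad and velocity of joint gold_lid between -0.03 and 0.03 rad/s and contact force between each of the fingers, the arm and gold_chest below 0.2 N), for 0.4 s.
At the end, for the whole second after the job is handed in: The gold lid is shut again (within 0.04 rad) and at rest, and the purple lid is shut (within 0.04 rad) (value of joint each of gold_lid, purple_lid below 0.04 rad and velocity of joint gold_lid between -0.05 and 0.05 rad/s); the robot touches nothing.
It fails at once if the purple lid is opened (more than 0.15 rad) (value of joint purple_lid above 0.15 rad).
It also fails if it takes over 64 s, if anything falls off the work surface, if the arm or the gripper's body presses on something with over 40 N, if the wrist force passes 120 N, or if a joint passes its speed limit or range.

## Working session

There is one attempt and no reset: what is moved stays moved. The work goes in short steps, Python scripts to look and compute and a tool call to move; the robot and the scene stay as the last step left them, time stands still between calls to the robot, and variables do not carry over. Pictures are saved under pics/ and viewed, and the job is handed in when it is done.

Besides the shell and the picture viewer there is one more tool, called after "Request:" by a JSON object that holds its "fn" and its "kwargs". send_rows: Moves the arm, as the interface text tells. Its arguments: {"type":"object","properties":{"plan":{"type":"array"},"claw":{"type":"number"},"newtons":{"type":"number"}},"required":["plan"]}

```bash
mkdir -p pics; ls
python3 - <<'E'
from workcell import get_state, viewer, job, env
import cv2
s=get_state()
for k,v in s.items(): print(k,v)
print(env.grasp_offset)
for n in ["scene","top"]:
    c=viewer.read_camera(n); cv2.imwrite(f"pics/{n}0.png",c["frame"])
    print(n,c["mtx"],c["k1"],c["rvec"],c["tvec"])
E
```

```text
pics
clock 0.0
joint_pos [1.01741344e+00 3.14027246e-01 4.49704334e-02 1.30362664e+00
 1.37603169e-05 1.43120333e+00]
qvel [ 2.04932119e-03  8.48964379e-05  9.79159568e-04 -3.20218355e-04
  9.40312994e-04  2.74577514e-04]
tau [-1.30357871e-04 -4.80621064e+01  2.98537034e+01  1.92866108e-02
 -1.75225146e-04  2.00111765e-05]
tcp_pos [0.23091925 0.52601928 0.23039013]
orientation [ 0.69179519  0.14462937  0.6922575  -0.14588117]
wrist_force [-0.37500726 -0.20112718  0.11252646]
ft_torque [-0.03062556  0.02968403 -0.01543803]
finger_gap 0.08547183891173583
0.0187
scene [[480.76948692   0.         262.57547799]
 [  0.         480.76948692 199.13335912]
 [  0.           0.           1.        ]] -0.006118664169190331 [ 0.07815378 -3.02158442  0.82584803] [0.64180192 0.03810408 1.10801438]
top [[460.41334362   0.         255.16346822]
 [  0.         460.41334362 190.26739509]
 [  0.           0.           1.        ]] -0.09809020023072622 [ 2.22524723 -2.1978594   0.08352421] [0.04067989 0.6130577  0.98352001]
```

View pics/scene0.png

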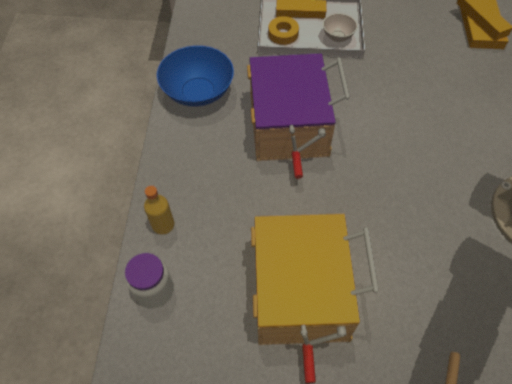

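View pics/top0.png

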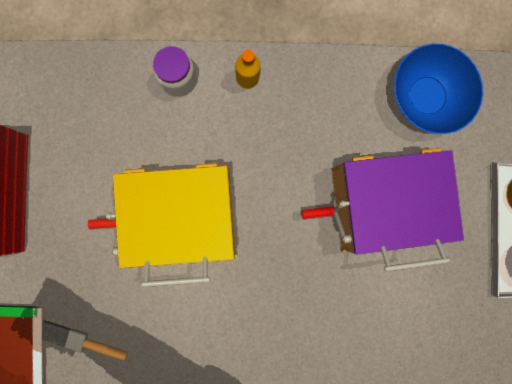

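The top view shows the gold lid with corners at about (114,173), (229,166), (233,258) and (119,267). Its handle runs from (143,284) to (208,280), and the red bar is at (102,224). In the scene view the gold lid corners are at about (254,216), (346,215), (355,323) and (258,328). Next I'll fit the chest pose.

```bash
cat > h.py <<'E'
import numpy as np, cv2
from workcell import get_state, viewer, job, env
from scipy.spatial.transform import Rotation as R
from scipy.optimize import least_squares
def proj(c,P):
    P=np.atleast_2d(P).astype(float)
    d=np.array([c["k1"],0,0,0,0.])
    return cv2.projectPoints(P,np.array(c["rvec"],float),np.array(c["tvec"],float),np.array(c["mtx"],float),d)[0][:,0]
def ray(c,uv,z):
    d=np.array([c["k1"],0,0,0,0.])
    u=cv2.undistortPoints(np.array([[uv]],float),c["mtx"],d)[0,0]
    Rm=cv2.Rodrigues(np.array(c["rvec"],float))[0]; t=np.array(c["tvec"],float).ravel()
    o=-Rm.T@t; v=Rm.T@np.r_[u,1]
    return o+v*(z-o[2])/v[2]
def chest2w(p,X):
    c,s=np.cos(p[2]),np.sin(p[2]); X=np.atleast_2d(X).astype(float)
    return np.c_[p[0]+c*X[:,0]-s*X[:,1],p[1]+s*X[:,0]+c*X[:,1],X[:,2]]
E
python3 - <<'E'
from h import *
cs={n:viewer.read_camera(n) for n in ["scene","top"]}
L=np.array([[.09,.11,.132],[.09,-.11,.132],[-.09,-.11,.132],[-.09,.11,.132]])
def quad(c,seed):
    hsv=cv2.cvtColor(c["frame"],cv2.COLOR_BGR2HSV)
    m=cv2.inRange(hsv,(20,180,190),(32,255,255)); m=cv2.morphologyEx(m,cv2.MORPH_OPEN,np.ones((5,5)))
    n,l=cv2.connectedComponents(m); m=(l==l[seed[1],seed[0]]).astype(np.uint8)
    ct=max(cv2.findContours(m,0,2)[0],key=cv2.contourArea); h=cv2.convexHull(ct)
    q=cv2.approxPolyN(h,4)[0].astype(float) if hasattr(cv2,'approxPolyN') else None
    return q
qs={"scene":quad(cs["scene"],(305,270)),"top":quad(cs["top"],(175,215))}
for n in qs: print(n,qs[n].tolist()); print([ray(cs[n],q,.132).round(4).tolist() for q in qs[n]])
def match(n,P):
    q=qs[n]; return np.array([q[np.argmin(((q-p)**2).sum(1))]-p for p in P]).ravel()
c0=np.mean([ray(cs["top"],q,.132) for q in qs["top"]],axis=0)
def res(p,ns=("scene","top")): return np.concatenate([match(n,proj(cs[n],chest2w(p,L))) for n in ns])
for ns in [("top",),("scene",),("scene","top")]:
    r=least_squares(res,[c0[0],c0[1],0.05],args=(ns,),diff_step=1e-4); print(ns,r.x.round(4),np.abs(r.fun).max())
p=r.x; np.save("pose.npy",p)
H=chest2w(p,[[-.12,.065,.156],[-.12,-.065,.156]])
print("handle",H.round(3).tolist())
for n in cs: print(n,proj(cs[n],H).round(1).tolist())
hg=chest2w(p,[[-.12,0,.156],[.09,0,.12],[0,.167,.16]]);print(hg.round(4),np.hypot(hg[:,0],hg[:,1]))
E
```

```text
scene [[511.0, 0.0], [511.0, 383.0], [0.0, 383.0], [0.0, 0.0]]
[[0.0013, -0.5917, 0.132], [0.2105, 0.3998, 0.132], [1.055, 0.4431, 0.132], [1.3734, -0.5132, 0.132]]
top [[234.0, 259.0], [119.0, 267.0], [112.0, 172.0], [226.0, 163.0]]
[[0.4759, 0.0903, 0.132], [0.4577, 0.3087, 0.132], [0.6384, 0.3261, 0.132], [0.6584, 0.108, 0.132]]
('top',) [0.5576 0.2083 0.0911] 1.0888899188427672
('scene',) [0.6345 0.4154 0.0585] 205.0473052577317
('scene', 'top') [0.597  0.3774 0.0358] 228.86284529966935
handle [[0.475, 0.438, 0.156], [0.479, 0.308, 0.156]]
scene [[355.0, 397.0], [348.7, 316.3]]
top [[47.3, 257.8], [116.0, 256.8]]
[[0.4771 0.3731 0.156 ]
 [0.687  0.3806 0.12  ]
 [0.591  0.5443 0.16  ]] [0.60567247 0.78536018 0.80349652]
```

Run:
```python
from h import *
cs={n:viewer.read_camera(n) for n in ["scene","top"]}
L=np.array([[.09,.11,.132],[.09,-.11,.132],[-.09,-.11,.132],[-.09,.11,.132]])
f=cs["scene"]["frame"]; print(cv2.cvtColor(f[270:271,305:306],cv2.COLOR_BGR2HSV))
q={"top":np.array([[112.5,173],[228,165.],[233.5,258.5],[119,267]]),"scene":np.array([[258,328],[254,216],[346,215],[355,323.]])}
def res(p,ns): return np.concatenate([(proj(cs[n],chest2w(p,L))-q[n]).ravel() for n in ns])
for ns in [("top",),("scene",),("scene","top")]:
    r=least_squares(res,[.56,.21,.09],args=(ns,)); print(ns,r.x.round(4),r.fun.round(1))
p=r.x; np.save("pose.npy",p)
H=chest2w(p,[[-.12,.065,.156],[-.12,-.065,.156]])
print("handle",H.round(3).tolist())
for n in cs:
    print(n,proj(cs[n],H).round(1).tolist())
    im=cs[n]["frame"].copy()
    for a in proj(cs[n],np.r_[H,chest2w(p,L)]): cv2.circle(im,tuple(int(v) for v in a.round()),1,(255,0,255),-1)
    im=im[190:384,220:420] if n=="scene" else im[140:310,70:260]
    cv2.imwrite(f"pics/{n}1.png",cv2.resize(im,None,fx=3,fy=3))
hg=chest2w(p,[[-.12,0,.156],[.09,0,.12],[0,.167,.16]]);print(hg.round(4),np.hypot(hg[:,0],hg[:,1]))
```

```text
[[[ 22 191 160]]]
('top',) [0.5564 0.2073 0.0838] [ 0.3 -0.2 -0.6 -0.4  0.6  0.5 -0.4  0.1]
('scene',) [0.5569 0.2111 0.0728] [-2.2 -1.4  0.1  0.2 -1.4 -0.4  3.3  1.4]
('scene', 'top') [0.5566 0.2092 0.0783] [-1.6 -2.3  0.  -0.5 -1.6 -1.5  3.7 -0.  -0.4 -0.7 -1.2 -0.2 -0.6  0.7
 -1.6 -0.4]
handle [[0.432, 0.265, 0.156], [0.442, 0.135, 0.156]]
scene [[374.7, 293.4], [364.7, 227.8]]
top [[139.1, 282.9], [209.3, 278.4]]
[[0.437  0.1998 0.156 ]
 [0.6464 0.2162 0.12  ]
 [0.5436 0.3756 0.16  ]] [0.4804896  0.68154829 0.66073265]
```

View pics/top1.png

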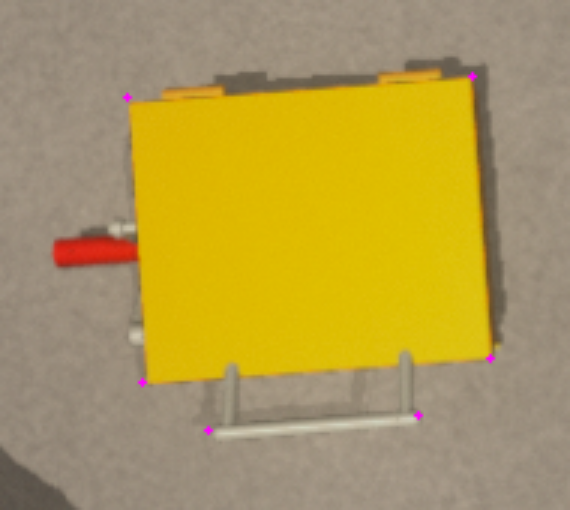

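View pics/scene1.png

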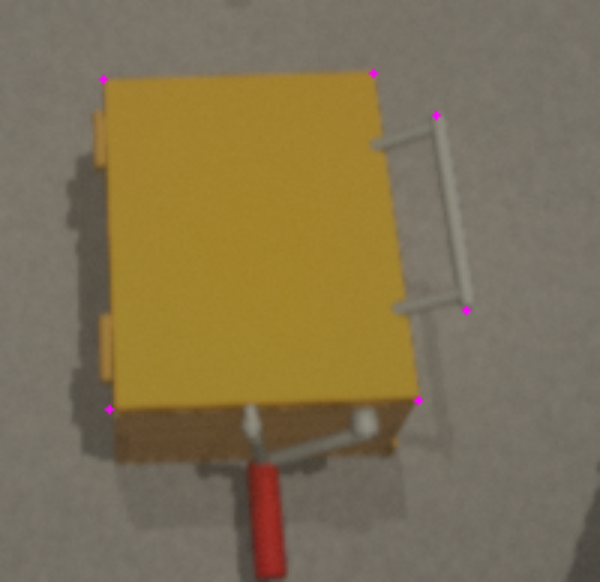

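Run:
```python
from h import *
cs={n:viewer.read_camera(n) for n in ["scene","top"]}
q={"top":(np.array([[131,103],[472,78],[493,357],[148,383],[215,434],[418,415]])+.5)/3-.5+[70,140],
"scene":(np.array([[115,409],[105,80],[375,72],[417,400],[468,300],[439,117]])+.5)/3-.5+[220,190]}
def M(p):
    w=p[3]; return chest2w(p,[[.09,w,.132],[.09,-w,.132],[-.09,-w,.132],[-.09,w,.132],[-.12,.065,.156],[-.12,-.065,.156]])
def res(p,ns): return np.concatenate([(proj(cs[n],M(p))-q[n]).ravel() for n in ns])
for ns in [("top",),("scene",),("scene","top")]:
    r=least_squares(res,[.56,.21,.09,.11],args=(ns,)); print(ns,r.x.round(4),r.fun.round(1))
p=r.x; np.save("pose.npy",p[:3])
H=chest2w(p,[[-.12,0,.156],[.09,0,.12],[0,.167,.16]])
print(H.round(4).tolist())
```

```text
('top',) [0.5555 0.2075 0.0867 0.1094] [-0.4 -0.6 -0.2 -0.7 -0.3  0.6 -0.   0.4 -0.8 -0.5  1.7  0.7]
('scene',) [0.5551 0.2087 0.0857 0.1097] [-0.3 -0.2 -0.3 -0.6  0.  -0.5  1.2 -0.7  0.1  3.  -0.8 -1.4]
('scene', 'top') [0.5553 0.2081 0.0863 0.1096] [-0.3 -0.6 -0.4 -0.8 -0.1 -0.7  1.1 -1.2 -0.   2.7 -1.  -1.8 -0.9 -0.5
 -0.3 -0.6 -0.5  0.8 -0.5  0.4 -1.2 -0.4  1.4  0.8]
[[0.4357, 0.1978, 0.156], [0.6449, 0.2159, 0.12], [0.5409, 0.3745, 0.16]]
```

```bash
cat >> h.py <<'E'
def tool(yaw,tilt=0,sgn=1):
    # x down, y along sgn*chest x
    y=sgn*np.array([np.cos(yaw),np.sin(yaw),0]); x=np.array([0,0,-1.]); z=np.cross(x,y)
    m=R.from_matrix(np.c_[x,y,z])
    if tilt:
        ax=np.array([-np.sin(yaw),np.cos(yaw),0]); m=R.from_rotvec(-tilt*ax)*m  # +tilt: fingertips lean toward +chest x
    return m
def rows(s,targets):
    q=s["orientation"]; R0=R.from_quat([q[1],q[2],q[3],q[0]]); p0=np.array(s["tcp_pos"])
    for p,r in targets:
        print((R0.inv().apply(np.array(p)-p0)*1000).round(1).tolist(), np.degrees((R0.inv()*r).as_rotvec()).round(1).tolist())
E
python3 - <<'E'
from h import *
s=get_state(); p=np.load("pose.npy")
for sg in (1,-1):
    rows(s,[(chest2w(p,[[-.12,0,.200]])[0],tool(p[2],0,sg)),(chest2w(p,[[-.12,0,.139]])[0],tool(p[2],0,sg))])
q=s["orientation"];print(R.from_quat([q[1],q[2],q[3],q[0]]).as_matrix().round(2))
E
```

```text
[31.2, -218.7, 319.4] [61.4, 0.0, 0.0]
[92.2, -218.7, 319.4] [61.4, 0.0, 0.0]
[31.2, -218.7, 319.4] [-118.6, -0.0, 0.0]
[92.2, -218.7, 319.4] [-118.6, -0.0, 0.0]
[[-0.    0.4   0.92]
 [-0.    0.92 -0.4 ]
 [-1.   -0.    0.  ]]
```

Request:
{"fn": "send_rows", "kwargs": {"plan": [[0, -24, 35, 7, 0, 0], [0, -48, 70, 14, 0, 0], [0, -72, 105, 21, 0, 0], [0, -96, 140, 28, 0, 0], [0, -120, 175, 35, 0, 0], [0, -144, 210, 42, 0, 0], [4, -168, 245, 49, 0, 0], [12, -192, 280, 56, 0, 0], [22, -218.7, 319.4, 61.4, 0, 0], [31, -218.7, 319.4, 61.4, 0, 0]], "claw": 40}}

```text
clock: 1.65
tcp_pos: [0.4373, 0.1956, 0.2]
orientation: [0.52, 0.48, 0.519, -0.479]
wrist_force: [-0.0, -0.6, 0.7]
finger_gap: 0.0397
```

Run:
```python
from h import *
s=get_state(); p=np.load("pose.npy"); print(s["joint_pos"],s["tcp_pos"],s["finger_gap"],s["clock"])
rows(s,[(chest2w(p,[[-.12,0,.139]])[0],tool(p[2]))])
c=viewer.read_camera("wrist"); cv2.imwrite("pics/w1.png",c["frame"])
c=viewer.read_camera("scene"); cv2.imwrite("pics/s2.png",c["frame"])
```

```text
[ 2.53084141e-01  1.40397542e-01 -2.53599256e-01  1.17599760e+00
 -3.70562988e-04  1.74355269e+00] [0.43732819 0.19562345 0.2000387 ] 0.03965670202967707 1.65
[61.0, -1.5, -2.3] [-0.3, 0.0, -0.0]
```

View pics/w1.png

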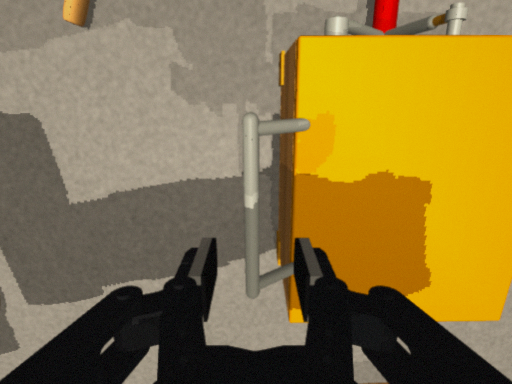

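View pics/s2.png

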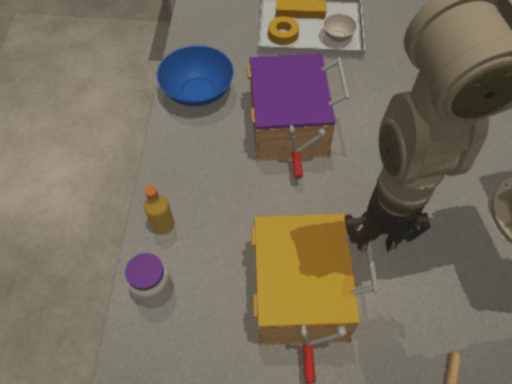

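Run:
```python
from h import *
p=np.load("pose.npy"); s=get_state()
c=viewer.read_camera("wrist")
print(proj(c,chest2w(p,[[-.12,.065,.156],[-.12,-.065,.156],[-.12,0,.156],[-.09,.11,.132],[-.09,-.11,.132]])).round(0).tolist(), proj(c,s["tcp_pos"]))
print(ray(c,(250,118),.156),ray(c,(253,294),.156), chest2w(p,[[-.12,.065,.156],[-.12,-.065,.156]]))
```

```text
[[256.0, 117.0], [256.0, 301.0], [256.0, 218.0], [304.0, 40.0], [292.0, 327.0]] [[255.24654438 251.01168441]]
[0.42640146 0.26146115 0.156     ] [0.43833759 0.13886318 0.156     ] [[0.43012301 0.26254161 0.156     ]
 [0.44132735 0.13302535 0.156     ]]
```

The wrist view has the handle bar running from (250,118) to (253,294), between the fingers and within 4 mm of the prediction. I'll descend and pinch it.

Request:
{"fn": "send_rows", "kwargs": {"plan": [[15, -3, -2, 0, 0, 0], [30, -3, -2, 0, 0, 0], [45, -3, -2, 0, 0, 0], [55, -3, -2, 0, 0, 0], [61, -3, -2, 0, 0, 0], [61, -3, -2, 0, 0, 0], [61, -3, -2, 0, 0, 0], [61, -3, -2, 0, 0, 0], [61, -3, -2, 0, 0, 0], [61, -3, -2, 0, 0, 0]]}}

```text
clock: 3.05
tcp_pos: [0.4327, 0.1996, 0.1395]
orientation: [0.521, 0.478, 0.521, -0.478]
wrist_force: [1.2, -0.1, 0.1]
finger_gap: 0.04
```

Request:
{"fn": "send_rows", "kwargs": {"plan": [[0, 0, 0, 0, 0, 0], [0, 0, 0, 0, 0, 0], [0, 0, 0, 0, 0, 0], [0, 0, 0, 0, 0, 0], [0, 0, 0, 0, 0, 0], [0, 0, 0, 0, 0, 0], [0, 0, 0, 0, 0, 0], [0, 0, 0, 0, 0, 0], [0, 0, 0, 0, 0, 0], [0, 0, 0, 0, 0, 0]], "claw": 0, "newtons": 40}}

```text
clock: 4.3
tcp_pos: [0.4346, 0.1998, 0.1396]
orientation: [0.522, 0.479, 0.52, -0.477]
wrist_force: [5.0, 0.3, -2.8]
finger_gap: 0.0086
```

Run:
```python
from h import *
p=np.load("pose.npy"); s=get_state(); print(s["tcp_pos"],s["finger_gap"],s["wrist_force"],s["clock"])
c,si=np.cos(p[2]),np.sin(p[2])
d=np.array(s["tcp_pos"])[:2]-p[:2]; print("tcp in chest", c*d[0]+si*d[1], -si*d[0]+c*d[1])
# rows along tool: x down, y = +chest x
for th in np.r_[np.linspace(0,1.42,21)]:
    C,S=np.cos(th),np.sin(th); print(round(th,3), round(-(210*S+36*C-36),1), round(-210*C+36*S+210,1))
cc=viewer.read_camera("wrist"); cv2.imwrite("pics/w2.png",cc["frame"])
```

```text
[0.43459036 0.19975751 0.13961295] 0.008624224995070371 [ 4.98814886  0.29975148 -2.7685033 ] 4.3
tcp in chest -0.12096046012107059 0.0020644847108431223
0.0 -0.0 0.0
0.071 -14.8 3.1
0.142 -29.4 7.2
0.213 -43.6 12.4
0.284 -57.4 18.5
0.355 -70.7 25.6
0.426 -83.6 33.6
0.497 -95.8 42.6
0.568 -107.3 52.3
0.639 -118.1 62.9
0.71 -128.2 74.2
0.781 -137.4 86.2
0.852 -145.8 98.8
0.923 -153.2 112.0
0.994 -159.7 125.7
1.065 -165.1 139.7
1.136 -169.6 154.2
1.207 -173.1 168.9
1.278 -175.5 183.9
1.349 -176.8 198.9
1.42 -177.0 214.0
```

View pics/w2.png

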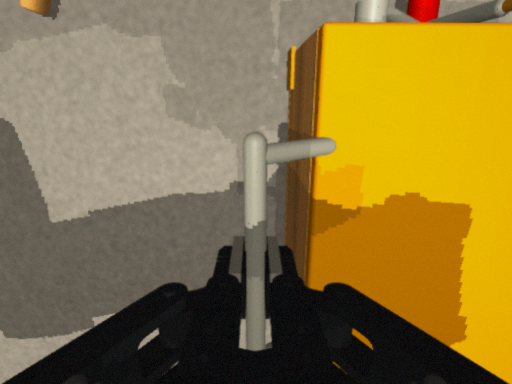

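The bar is pinched at (255,250), with a gap of 8.6 mm. I'll raise the lid along its arc.

Request:
{"fn": "send_rows", "kwargs": {"plan": [[-15, 4, 0, 0, 0, 0], [-29, 9, 0, 0, 0, 0], [-43.5, 14, 0, 0, 0, 0], [-57.5, 20, 0, 0, 0, 0], [-70.5, 27, 0, 0, 0, 0], [-83.5, 35, 0, 0, 0, 0], [-96, 44, 0, 0, 0, 0], [-107, 54, 0, 0, 0, 0], [-118, 64.5, 0, 0, 0, 0], [-128, 76, 0, 0, 0, 0]]}}

```text
clock: 5.6
tcp_pos: [0.5051, 0.2059, 0.2679]
orientation: [0.519, 0.476, 0.523, -0.48]
wrist_force: [-7.6, 0.2, 0.0]
finger_gap: 0.0085
```

Run:
```python
from h import *
p=np.load("pose.npy"); s=get_state(); print(s["tcp_pos"],s["finger_gap"],s["wrist_force"],s["joint_pos"])
c,si=np.cos(p[2]),np.sin(p[2])
d=np.array(s["tcp_pos"])[:2]-p[:2]; x=c*d[0]+si*d[1]; print("tcp in chest", x, -si*d[0]+c*d[1])
zz=s["tcp_pos"][2]+.017-.12; print("theta",np.arctan2(zz,.09-x)-np.arctan2(36,210),"r",np.hypot(zz,.09-x))
cc=viewer.read_camera("scene"); cv2.imwrite("pics/s3.png",cc["frame"])
```

```text
[0.50505611 0.20591687 0.26786993] 0.008491513999812492 [-7.62782765  0.21447253  0.01070412] [2.39287608e-01 2.53315417e-01 5.39718513e-02 1.37797713e+00
 1.15270702e-03 1.72396570e+00]
tcp in chest -0.050226056572667266 0.0021276762889884063
theta 0.6962190630222176 r 0.21643807450069988
```

View pics/s3.png

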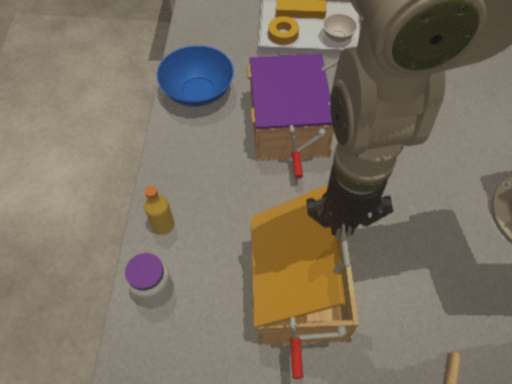

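Request:
{"fn": "send_rows", "kwargs": {"plan": [[-9, 12, 0, 0, 0, 0], [-17.5, 24.5, 0, 0, 0, 0], [-25, 37.5, 0, 0, 0, 0], [-31.5, 51, 0, 0, 0, 0], [-37, 65, 0, 0, 0, 0], [-41.5, 79.5, 0, 0, 0, 0], [-45, 94, 0, 0, 0, 0], [-47, 107, 0, 0, 0, 0], [-48, 117, 0, 0, 0, 0], [-48.5, 122, 0, 0, 0, 0]]}}

```text
clock: 6.9
tcp_pos: [0.6297, 0.2168, 0.3188]
orientation: [0.521, 0.479, 0.521, -0.477]
wrist_force: [-2.6, 0.3, 5.9]
finger_gap: 0.0084
```

```bash
cat > st.py <<'E'
from h import *
p=np.load("pose.npy"); s=get_state(); print(s["tcp_pos"],s["finger_gap"],s["wrist_force"],s["joint_pos"],s["clock"])
c,si=np.cos(p[2]),np.sin(p[2])
d=np.array(s["tcp_pos"])[:2]-p[:2]; x=c*d[0]+si*d[1]; print("tcp in chest", x, -si*d[0]+c*d[1])
zz=s["tcp_pos"][2]+.017-.12; print("theta",np.arctan2(zz,.09-x)-np.arctan2(36,210),"r",np.hypot(zz,.09-x))
E
python3 st.py
```

```text
[0.6296538  0.21683609 0.31875467] 0.008428476160283027 [-2.59768833  0.31960807  5.93336662] [2.10861408e-01 5.10679725e-01 5.55538078e-01 1.61322689e+00
 8.17414839e-04 1.69586740e+00] 6.9
tcp in chest 0.07484910116289202 0.0022675317857329255
theta 1.3309103338833534 r 0.21628598862763862
```

Request:
{"fn": "send_rows", "kwargs": {"plan": [[0, 3, 0, 0, 0, 0], [0, 6, 0, 0, 0, 0], [0, 9, 0, 0, 0, 0], [0, 12, 0, 0, 0, 0], [0, 15, 0, 0, 0, 0], [0, 18, 0, 0, 0, 0], [0, 20, 0, 0, 0, 0], [0, 20, 0, 0, 0, 0], [0, 20, 0, 0, 0, 0], [0, 20, 0, 0, 0, 0]]}}

```text
clock: 8.15
tcp_pos: [0.6498, 0.2186, 0.3185]
orientation: [0.521, 0.479, 0.52, -0.477]
wrist_force: [-0.9, 1.0, 6.4]
finger_gap: 0.0084
```

```bash
python3 st.py
python3 - <<'E'
from h import *
cc=viewer.read_camera("scene"); cv2.imwrite("pics/s4.png",cc["frame"])
E
```

```text
[0.64982384 0.21861669 0.31849768] 0.008418729632357286 [-0.90660206  0.95106794  6.39259343] [2.07276791e-01 5.59755692e-01 6.35989297e-01 1.64358952e+00
 6.86894436e-04 1.69227853e+00] 8.15
tcp in chest 0.09509755180214614 0.002303104880399944
theta 1.4246684300108088 r 0.2155579593721636
```

View pics/s4.png

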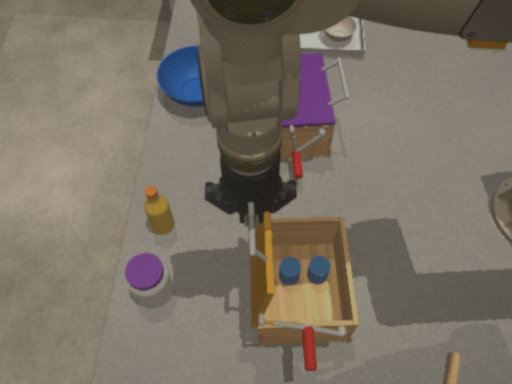

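The lid is at about 1.42 rad, and the stay looks straight in the view, from (262,321) to (342,331). I'll let go.

Request:
{"fn": "send_rows", "kwargs": {"plan": [[0, 0, 0, 0, 0, 0], [0, 0, 0, 0, 0, 0], [0, 0, 0, 0, 0, 0], [0, 0, 0, 0, 0, 0], [-5, 0, 0, 0, 0, 0], [-15, -2, 0, 0, 0, 0], [-30, -4, 0, 0, 0, 0], [-45, -6, 0, 0, 0, 0], [-60, -8, 0, 0, 0, 0], [-70, -10, 0, 0, 0, 0]], "claw": 65}}

```text
clock: 9.45
tcp_pos: [0.6398, 0.2173, 0.3877]
orientation: [0.521, 0.479, 0.52, -0.478]
wrist_force: [0.1, -0.6, 0.8]
finger_gap: 0.0653
```

```bash
python3 st.py
python3 - <<'E'
from h import *
for n in ("scene","top","wrist"):
  cc=viewer.read_camera(n); cv2.imwrite(f"pics/{n}5.png",cc["frame"])
E
```

```text
[0.63977008 0.21731585 0.38765747] 0.06532061424684746 [ 0.10742634 -0.56602196  0.84387346] [2.08732940e-01 5.97702185e-01 8.77559599e-01 1.84856093e+00
 8.45103226e-05 1.69415971e+00] 9.45
tcp in chest 0.08496908780360991 0.0018736186263636281
theta 1.3833463280625646 r 0.28470192488828716
```

View pics/scene5.png

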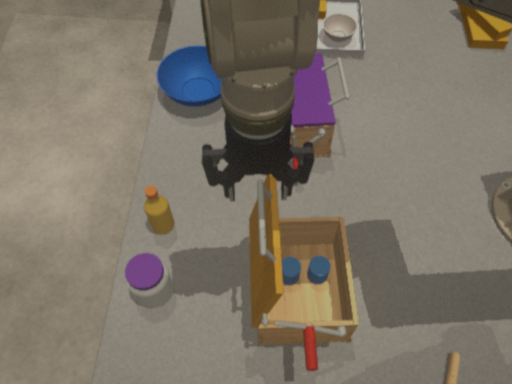

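View pics/wrist5.png

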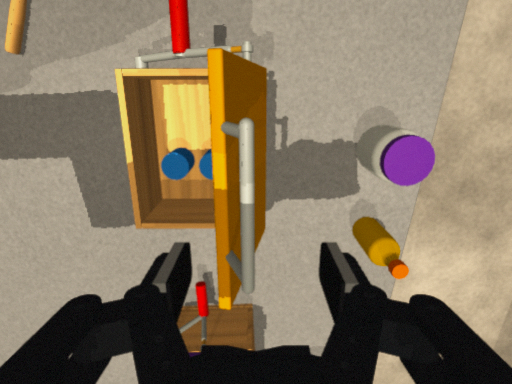

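View pics/top5.png

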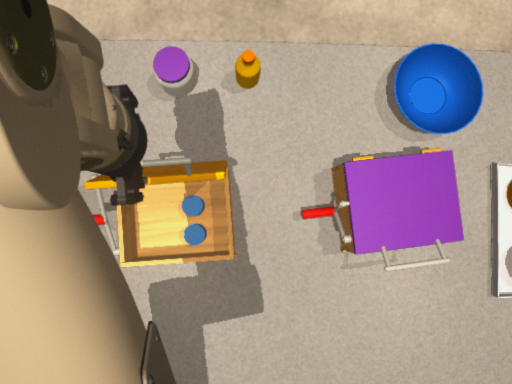

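The lid stands clear of the open hand. The red bar runs from about (309,329) to (312,368) in the scene view, and near (179,25) in the wrist view. I'll check the lid angle and measure the bar.

Run:
```python
from h import *
p=np.load("pose.npy")
cs={n:viewer.read_camera(n) for n in ("scene","wrist")}
def red(c,box):
    x0,y0,x1,y1=box; hsv=cv2.cvtColor(c["frame"],cv2.COLOR_BGR2HSV)
    m=cv2.inRange(hsv,(0,180,90),(6,255,255))|cv2.inRange(hsv,(174,180,90),(180,255,255))
    k=np.zeros_like(m);k[y0:y1,x0:x1]=m[y0:y1,x0:x1]
    ys,xs=np.nonzero(k); r=cv2.minAreaRect(np.c_[xs,ys].astype(np.float32)); print(r, ys.min(),ys.max()); return np.c_[xs,ys]
def inch(P):
    c,s=np.cos(p[2]),np.sin(p[2]); d=P[:2]-p[:2]; return [round(v,4) for v in (c*d[0]+s*d[1],-s*d[0]+c*d[1])]
a=red(cs["scene"],(280,310,340,384)); b=red(cs["wrist"],(140,0,220,70))
for z in (.15,.16,.17):
    print(z,"scene",[inch(ray(cs["scene"],u,z)) for u in ((309,328),a.mean(0),(312,368))],"wrist",[inch(ray(cs["wrist"],u,z)) for u in (b[b[:,1]>b[:,1].max()-3].mean(0), b[b[:,1]<3].mean(0))])
for th in (1.3,1.36,1.42):
    C,S=np.cos(th),np.sin(th); H=chest2w(p,[[.09-.21*C+.036*S,y,.12+.21*S+.036*C] for y in (.065,-.065)])
    print(th,proj(cs["wrist"],H).round(0).tolist())
for n,bx in (("scene",(270,290,360,384)),):
    x0,y0,x1,y1=bx; cv2.imwrite("pics/b5.png",cv2.resize(cs[n]["frame"][y0:y1,x0:x1],None,fx=6,fy=6))
print(get_state()["clock"])
```

```text
((309.85455322265625, 347.5997314453125), (41.34837341308594, 10.042180061340332), 86.53176879882812) 327 368
((179.42361450195312, 25.532344818115234), (52.54702377319336, 17.865463256835938), 85.48600769042969) 0 52
0.15 scene [[np.float64(0.0025), np.float64(0.1223)], [np.float64(0.0033), np.float64(0.1551)], [np.float64(0.0031), np.float64(0.1883)]] wrist [[np.float64(-0.0023), np.float64(0.1267)], [np.float64(0.0011), np.float64(0.1764)]]
0.16 scene [[np.float64(0.0036), np.float64(0.1251)], [np.float64(0.0044), np.float64(0.1575)], [np.float64(0.0043), np.float64(0.1902)]] wrist [[np.float64(0.0), np.float64(0.1254)], [np.float64(0.0033), np.float64(0.1738)]]
0.17 scene [[np.float64(0.0047), np.float64(0.1278)], [np.float64(0.0055), np.float64(0.1598)], [np.float64(0.0054), np.float64(0.1922)]] wrist [[np.float64(0.0023), np.float64(0.1242)], [np.float64(0.0055), np.float64(0.1713)]]
1.3 [[229.0, 119.0], [233.0, 294.0]]
1.36 [[249.0, 119.0], [250.0, 295.0]]
1.42 [[269.0, 119.0], [267.0, 295.0]]
9.7
```

View pics/b5.png

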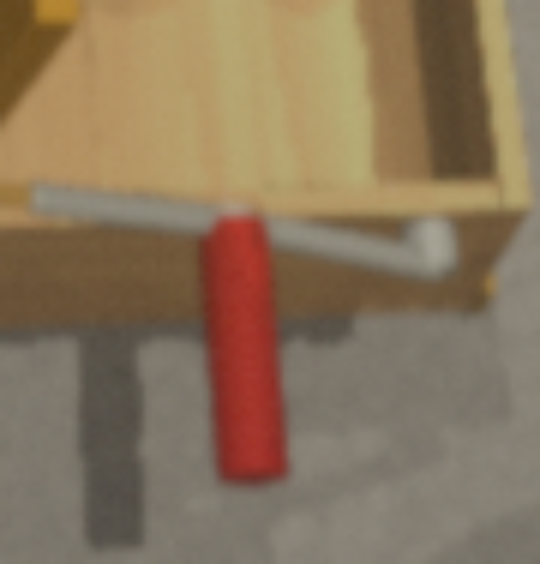

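Triangulation from both cameras puts the bar at chest x of about 4 mm, z of about 0.16 m, y from 0.122 to 0.192. The handle at columns 248–250 in the wrist view matches a lid angle of 1.36. I'll move over the bar with shut fingers.

Request:
{"fn": "send_rows", "kwargs": {"plan": [[0, -12, -30, 0, 0, 0], [0, -28, -65, 0, 0, 0], [0, -45, -100, 0, 0, 0], [0, -62, -135, 0, 0, 0], [0, -81, -173, 0, 0, 0], [30, -81, -173, 0, 0, 0], [70, -81, -173, 0, 0, 0], [115, -81, -173, 0, 0, 0], [155, -81, -173, 0, 0, 0], [180, -81, -173, 0, 0, 0]], "claw": 0}}

```text
clock: 10.95
tcp_pos: [0.5429, 0.382, 0.2026]
orientation: [0.52, 0.477, 0.521, -0.48]
wrist_force: [-0.5, -0.4, -0.1]
finger_gap: -0.0001
```

```bash
python3 st.py
python3 - <<'E'
from h import *
for n in ("scene","wrist"):
  cc=viewer.read_camera(n); cv2.imwrite(f"pics/{n}6.png",cc["frame"])
E
```

```text
[0.54289809 0.38201273 0.20264194] -9.119283959026706e-05 [-0.48937789 -0.39041112 -0.06879277] [4.92340257e-01 5.02801868e-01 2.60716386e-01 1.33268957e+00
 6.16400456e-05 1.97777108e+00] 10.95
tcp in chest 0.002652327791078225 0.17430678474648184
theta 0.6812737854575772 r 0.13250710057637718
```

View pics/scene6.png

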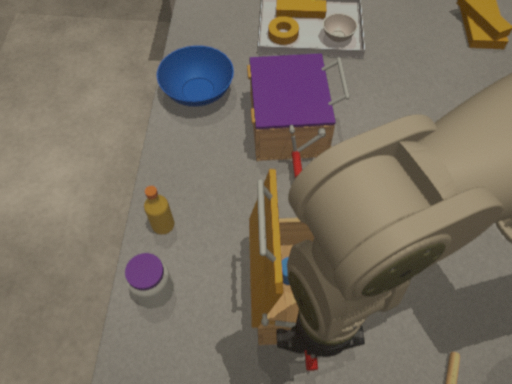

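View pics/wrist6.png

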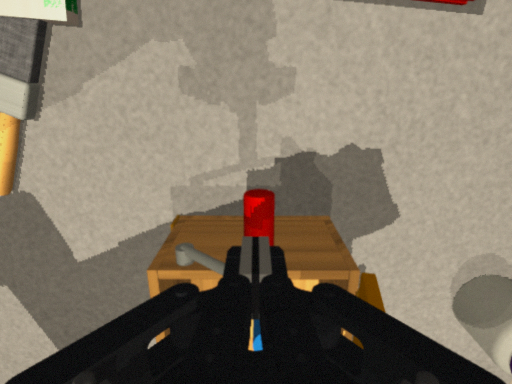

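The finger tips (256,245) are in line with the bar (259,215). I'll press down.

Request:
{"fn": "send_rows", "kwargs": {"plan": [[15, 1, 0, 0, 0, 0], [26, 1, 0, 0, 0, 0], [34, 1, 0, 0, 0, 0], [42, 1, 0, 0, 0, 0], [50, 1, 0, 0, 0, 0], [58, 1, 0, 0, 0, 0], [66, 1, 0, 0, 0, 0], [73, 1, 0, 0, 0, 0], [79, 1, 0, 0, 0, 0], [82, 1, 0, 0, 0, 0]]}}

```text
clock: 12.3
tcp_pos: [0.5454, 0.3828, 0.1235]
orientation: [0.521, 0.478, 0.521, -0.478]
wrist_force: [0.2, -0.2, 1.8]
finger_gap: -0.0005
```

```bash
python3 st.py
python3 - <<'E'
from h import *
for n in ("scene","wrist"):
  cc=viewer.read_camera(n); cv2.imwrite(f"pics/{n}7.png",cc["frame"])
E
```

```text
[0.54541414 0.38282763 0.12347194] -0.0004554885723774652 [ 0.16452765 -0.1558385   1.76265433] [ 4.91715621e-01  5.35478111e-01  1.18651921e-01  1.15390314e+00
 -1.31441847e-04  1.97711175e+00] 12.3
tcp in chest 0.005229252601049167 0.17490179554892452
theta 0.06718239284782246 r 0.08720768372384023
```

View pics/scene7.png

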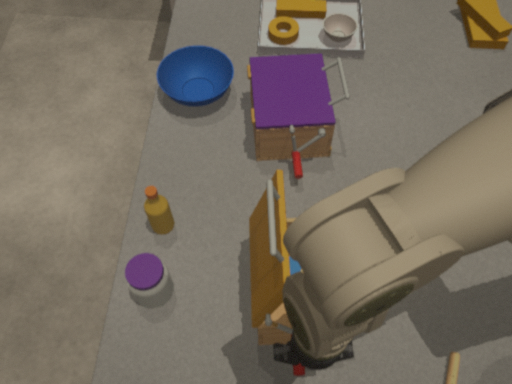

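View pics/wrist7.png

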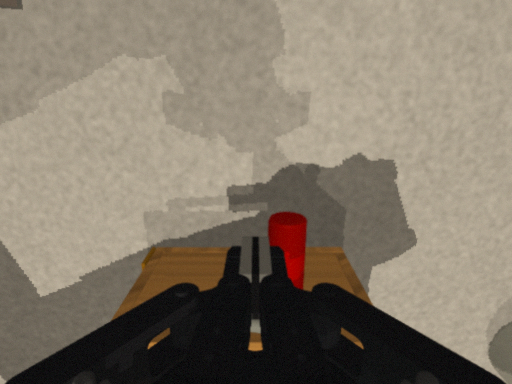

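The lid has started to sink, with its edge at (283,200), and the bar has moved down and back to (288,235). I'll withdraw up and outward.

Request:
{"fn": "send_rows", "kwargs": {"plan": [[-20, 0, -5, 0, 0, 0], [-50, 0, -15, 0, 0, 0], [-90, 0, -30, 0, 0, 0], [-130, 0, -45, 0, 0, 0], [-170, 0, -60, 0, 0, 0], [-210, -15, -75, 0, 0, 0], [-240, -30, -85, 0, 0, 0], [-250, -45, -90, 0, 0, 0], [-250, -60, -90, 0, 0, 0], [-250, -70, -90, 0, 0, 0]]}}

```text
clock: 13.65
tcp_pos: [0.4669, 0.4664, 0.373]
orientation: [0.521, 0.478, 0.521, -0.478]
wrist_force: [-1.4, 0.1, 0.3]
finger_gap: -0.0002
```

```bash
python3 st.py
python3 - <<'E'
from h import *
for n in ("scene",):
  cc=viewer.read_camera(n); cv2.imwrite(f"pics/{n}8.png",cc["frame"])
E
```

```text
[0.46693917 0.46639185 0.37300288] -0.0001546190710030826 [-1.40705518  0.14516338  0.28864726] [ 6.63305217e-01  5.36192760e-01  7.33432556e-01  1.76905780e+00
 -2.37864217e-05  2.14837250e+00] 13.65
tcp in chest -0.06575153210884464 0.2649186158343166
theta 0.8777935322412302 r 0.3117051422611026
```

View pics/scene8.png

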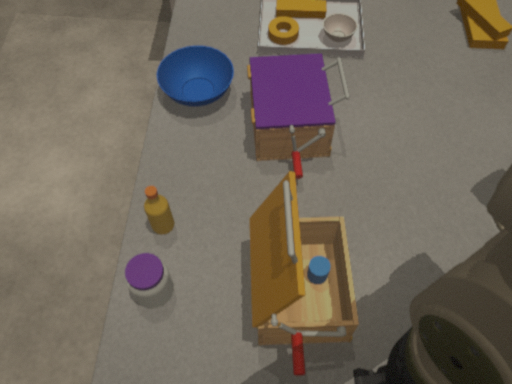

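The joint is broken: the bar has dropped to (298,355), and the lid is sinking with its edge at (300,240). I'll wait for it to close.

Request:
{"fn": "send_rows", "kwargs": {"plan": [[0, 0, 0, 0, 0, 0], [0, 0, 0, 0, 0, 0], [0, 0, 0, 0, 0, 0], [0, 0, 0, 0, 0, 0], [0, 0, 0, 0, 0, 0], [0, 0, 0, 0, 0, 0], [0, 0, 0, 0, 0, 0], [0, 0, 0, 0, 0, 0], [0, 0, 0, 0, 0, 0], [0, 0, 0, 0, 0, 0]]}}

```text
clock: 14.95
tcp_pos: [0.4679, 0.4666, 0.3739]
orientation: [0.521, 0.478, 0.521, -0.478]
wrist_force: [0.7, 0.2, -0.5]
finger_gap: -0.0001
```

Request:
{"fn": "send_rows", "kwargs": {"plan": [[0, 0, 0, 0, 0, 0], [0, 0, 0, 0, 0, 0], [0, 0, 0, 0, 0, 0], [0, 0, 0, 0, 0, 0], [0, 0, 0, 0, 0, 0], [0, 0, 0, 0, 0, 0], [0, 0, 0, 0, 0, 0], [0, 0, 0, 0, 0, 0], [0, 0, 0, 0, 0, 0], [0, 0, 0, 0, 0, 0]]}}

```text
clock: 16.2
tcp_pos: [0.4679, 0.4665, 0.3738]
orientation: [0.521, 0.478, 0.521, -0.478]
wrist_force: [0.3, -0.3, 0.3]
finger_gap: 0.0001
```

Request:
{"fn": "send_rows", "kwargs": {"plan": [[0, 0, 0, 0, 0, 0], [0, 0, 0, 0, 0, 0], [0, 0, 0, 0, 0, 0], [0, 0, 0, 0, 0, 0], [0, 0, 0, 0, 0, 0], [0, 0, 0, 0, 0, 0], [0, 0, 0, 0, 0, 0], [0, 0, 0, 0, 0, 0], [0, 0, 0, 0, 0, 0], [0, 0, 0, 0, 0, 0]]}}

```text
clock: 17.45
tcp_pos: [0.468, 0.4665, 0.3738]
orientation: [0.521, 0.478, 0.521, -0.478]
wrist_force: [0.4, 0.6, -0.4]
finger_gap: 0.0001
```

Request:
{"fn": "send_rows", "kwargs": {"plan": [[0, 0, 0, 0, 0, 0], [0, 0, 0, 0, 0, 0], [0, 0, 0, 0, 0, 0], [0, 0, 0, 0, 0, 0], [0, 0, 0, 0, 0, 0], [0, 0, 0, 0, 0, 0], [0, 0, 0, 0, 0, 0], [0, 0, 0, 0, 0, 0], [0, 0, 0, 0, 0, 0], [0, 0, 0, 0, 0, 0]]}}

```text
clock: 18.7
tcp_pos: [0.4679, 0.4665, 0.3738]
orientation: [0.521, 0.478, 0.521, -0.478]
wrist_force: [0.3, 0.9, -0.3]
finger_gap: -0.0002
```

Run:
```python
from h import *
p=np.load("pose.npy")
cc=viewer.read_camera("scene"); cv2.imwrite("pics/scene9.png",cc["frame"]); print(get_state()["clock"])
for th in (0,.05,.1):
    C,S=np.cos(th),np.sin(th); print(th,proj(cc,chest2w(p,[[.09-.21*C+.036*S,y,.12+.21*S+.036*C] for y in (.065,-.065)])).round(1).tolist())
```

```text
18.75
0 [[375.6, 292.3], [365.0, 226.9]]
0.05 [[375.7, 290.3], [365.0, 224.4]]
0.1 [[375.5, 288.3], [364.7, 221.9]]
```

View pics/scene9.png

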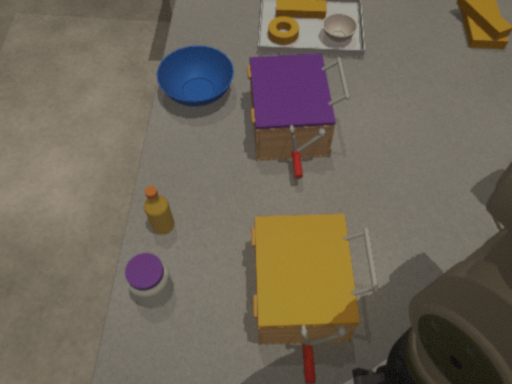

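It looks shut, matching the first picture. I'll wait a little longer and compare the pixels.

Request:
{"fn": "send_rows", "kwargs": {"plan": [[0, 0, 0, 0, 0, 0], [0, 0, 0, 0, 0, 0], [0, 0, 0, 0, 0, 0], [0, 0, 0, 0, 0, 0], [0, 0, 0, 0, 0, 0], [0, 0, 0, 0, 0, 0], [0, 0, 0, 0, 0, 0], [0, 0, 0, 0, 0, 0], [0, 0, 0, 0, 0, 0], [0, 0, 0, 0, 0, 0]]}}

```text
clock: 20.0
tcp_pos: [0.4679, 0.4666, 0.3738]
orientation: [0.521, 0.478, 0.521, -0.478]
wrist_force: [0.4, -1.2, 0.7]
finger_gap: 0.0001
```

Request:
{"fn": "send_rows", "kwargs": {"plan": [[0, 0, 0, 0, 0, 0], [0, 0, 0, 0, 0, 0], [0, 0, 0, 0, 0, 0], [0, 0, 0, 0, 0, 0], [0, 0, 0, 0, 0, 0], [0, 0, 0, 0, 0, 0], [0, 0, 0, 0, 0, 0], [0, 0, 0, 0, 0, 0], [0, 0, 0, 0, 0, 0], [0, 0, 0, 0, 0, 0]]}}

```text
clock: 21.25
tcp_pos: [0.4679, 0.4666, 0.3738]
orientation: [0.521, 0.478, 0.521, -0.478]
wrist_force: [-0.5, 0.3, 0.5]
finger_gap: 0.0003
```

Run:
```python
from h import *
c=viewer.read_camera("scene")["frame"]; a=cv2.imread("pics/scene0.png"); b=cv2.imread("pics/scene9.png")
for nm,r in (("a",a),("b",b)):
    for k,(x0,y0,x1,y1) in {"gold":(235,200,385,384-50),"bar":(290,325,330,384),"purple":(235,45,355,185)}.items():
        d=cv2.absdiff(cv2.GaussianBlur(c,(3,3),0),cv2.GaussianBlur(r,(3,3),0))[y0:y1,x0:x1].max(2); print(nm,k,d.max(),d.mean().round(2),(d>30).sum())
def hp(f): return cv2.matchTemplate(f[195:300,330:385].astype(np.float32),a[210:290,345:380].astype(np.float32),cv2.TM_CCOEFF_NORMED)
for f in (a,b,c): print(cv2.minMaxLoc(hp(f))[1::2])
```

```text
a gold 42 4.98 1473
a bar 47 20.72 1072
a purple 6 2.04 0
b gold 4 0.96 0
b bar 5 1.19 0
b purple 4 0.99 0
(0.9999976754188538, (15, 15))
(0.9657447934150696, (15, 15))
(0.9659656286239624, (15, 15))
```

```bash
python3 -c "
from workcell import job
print(job.hand_in())"
```

```text
the job is handed in; nothing more can be done
None
```

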